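# Sort wooden beads on a sieve by stirring

## Robot

A 6-joint arm with a two-finger parallel gripper is mounted at the origin on the work surface. World frame = base frame: x ahead of the robot, y to its left, z up, the work surface at z = 0. Lengths are in m, angles in degrees, forces in N, time in s.
With the tool pointing down it reaches from about 0.4 to 0.825 m from the base axis. Payload 7 kg.
Tool frame: the origin (TCP) lies at the very end of the fingers, on their centre line; the grasp point (between the pads) lies 19 mm behind it (grasp_offset is the x of the grasp point in the tool frame, in m); x points along the fingers, y is the direction in which the jaws open and shut, and the axes are right-handed (so a half turn about x gives the same grasp; the last joint's range is limited). The gripper opens to 88 mm and grips with 3 to 60 N. Pads are 19 mm wide; open, the fingers measure 130 mm over their backs; the gripper's body (78 mm by 193 mm) begins 47 mm behind the grasp point.
Start: joints at [90.017, 20.546, 0.682, 0, -70.136, -16.507], TCP at [0.192, 0.647, 0.227] pointing down, gripper open.
Joint ranges: [-176.03, 176.03], [-82.01, 121.73], [-58.28, 71.71], [-173.87, 95.51], [-174.79, -0.11], [-173.66, 173.66]. Speed limits (degrees/s): [136.94, 136.94, 172.46, 180, 180, 180].

## Interface

Orientations are given as [roll, pitch, yaw] about the fixed x, y, z axes, in that order (R = Rz(yaw) Ry(pitch) Rx(roll)).
In Python, from plant import get_obs, snapshot, close_job, grasp_offset gives the robot as it stands.
- The arm moves only by the tool carry_out, never from a script. Its argument "series" is a list that holds one entry, the list of rows, each a list of 6 numbers: the shift along the tool's x, y, z in mm, then the turn, a rotation vector about the tool's x, y, z in degrees. A call has 1 to 10 rows; each row is the pose to reach, as a shift and turn from the pose commanded when the call began, along the tool's axes at that moment; what a row does not reach only later rows make up. A row lasts 1/8 s, in which the tool goes at most 62.5 mm and 10.7 degrees, less where a joint would pass 70% of its speed; a pose out of reach is approached as far as the arm can. A call with a gripper value outside its range is refused whole. "hand" is the gripper's target within -1 to 1 (shut at 1, half-way at 0, fully open at -1), set as the call begins (left out, the last holds). The fingers move at their own pace and stop on an object; the grip force is fixed at half the most. Time passes only in rows, so rows that repeat a pose let the fingers close. It gives the time, the measured TCP pose, the force and the opening at its end, in the units of the state.
- get_obs(): the state, without advancing time (a new reading comes with each control period).
- snapshot(name): name is "side" or "top" or "wrist"; returns a dict with "color" (400x640x3 uint8, red, green, blue), "fx", "fy", "cx", "cy" (pixels), "eye" and "attitude" of the camera in the world. Camera axes: x right, y down, z forward; pixel columns grow to the right and rows downward; lengths in m; the calibration is good to about 2 mm. A picture is of the moment at which its call begins. There is no depth.
- close_job(): hands the job in, once; it reports no verdict.
The state is a dict: "clock": time; "joint_pos": joint angles; "qvel": joint speeds; "tau": joint torques, N m; "tool_pos": TCP position; "orientation": TCP orientation; "force": force on the tool from outside, world axes, zero at the start; "moment": the same for the moment, N m; "opening": finger opening in m.
Only numpy, scipy, OpenCV 4.12 (cv2) and the standard library are available. Lean on these libraries where they do the work, as an engineer would, in place of code of your own. Each camera call takes 0.05 s, during which the arm holds its last target.

## Task

Sort the wooden beads by size: take the paddle out of its jar and stir the beads with it on the round sieve until every small yellow bead has dropped through the holes into the clear pan below and only the big blue ones are left on top, then stand the paddle back in the jar, handle up. Stir gently: do not press hard on the sieve, push it across the table or flick beads out, and touch beads and sieve with the paddle only. Leave the drying bowl and the glue bottle alone.

Things in the scene. Friction and masses are not known exactly. Their poses are not given: they have to be found in the camera images.
- sieve: Round bead sieve: a steel plate in a wooden hoop, seated on a clear plastic catch pan; one loose unit, 184 mm across, 84 mm high, about 0.9 kg. It stands free: a sideways push of about 4 N makes it slide. Origin: centre of the underside, z up. Hoop: inner radius 86 mm, rim 34 mm above the plate. Pan: floor 7 mm above the table, 40 mm of depth under the plate.
- sieve_plate (a point): Centre of the plate's flat top, 50 mm above the table; axes as the sieve's. The plate is 3 mm thick, with 21 square holes of 21 mm, sides along x and y, on a 32 mm grid: centred at every x, y of -64, -32, 0, 32, 64 mm but the four corners (+-64, +-64). The 11 mm bars between them are solid.
- paddle: Flat wooden stirring paddle, 230 mm long, 45 g. Origin: middle of the blade's straight lower edge; z up the handle, y along the blade's width, x through its thickness. Blade 34 (y) x 8 (x) mm, z 0 to 60. Handle 16 (y) x 12 (x) mm, z 55 to 230, top 25 mm red. Starts in the jar, edge on its floor, handle leaning on the rim 27 degrees from upright, towards -x within 40 degrees.
- paddle_grip (a point): Point on the handle's axis 185 mm above the blade's lower edge, a good place to grip; axes as the paddle's.
- jar: Blue stoneware jar that holds the paddle, loose, 0.6 kg, 74 mm across, 100 mm high, walls 4 mm, inner radius 32 mm, floor 6 mm thick. Origin: centre of the underside, z up.
- small0: Small yellow wooden bead, a ball of 18 mm with a bore, 10 g; origin at its centre. It lies on the sieve's plate, starting where two bars cross, and fits through the holes. Pushed, it rolls a little way.
- small1: Small yellow wooden bead, a ball of 18 mm with a bore, 10 g; origin at its centre. It lies on the sieve's plate, starting where two bars cross, and fits through the holes. Pushed, it rolls a little way.
- small2: Small yellow wooden bead, a ball of 18 mm with a bore, 10 g; origin at its centre. It lies on the sieve's plate, starting where two bars cross, and fits through the holes. Pushed, it rolls a little way.
- small3: Small yellow wooden bead, a ball of 18 mm with a bore, 10 g; origin at its centre. It lies on the sieve's plate, starting where two bars cross, and fits through the holes. Pushed, it rolls a little way.
- small4: Small yellow wooden bead, a ball of 18 mm with a bore, 10 g; origin at its centre. It lies on the sieve's plate, starting where two bars cross, and fits through the holes. Pushed, it rolls a little way.
- big0: Big blue wooden bead, a ball of 30 mm with a bore, 16 g; origin at its centre. It lies on the sieve's plate and is too big for the holes, but settles in them a little.
- big1: Big blue wooden bead, a ball of 30 mm with a bore, 16 g; origin at its centre. It lies on the sieve's plate and is too big for the holes, but settles in them a little.
- big2: Big blue wooden bead, a ball of 30 mm with a bore, 16 g; origin at its centre. It lies on the sieve's plate and is too big for the holes, but settles in them a little.
- mache_bowl: Bystander: grey-white papier-mache bowl drying on a plywood modelling board beside the work, 110 mm across, 45 mm high, 80 g. Origin: centre of the underside.
- glue: Bystander: white glue bottle with an orange cap, 52 mm across, 130 mm high. Origin: centre of the underside.

How it is judged:
By the outcome, as a careful person would: the job done as asked, in the order asked, and still so for the second after the job is handed in, with the robot touching nothing.
It also fails if it takes over 72 s, if anything falls off the work surface, if the arm or the gripper's body presses on something with over 40 N, if the wrist force passes 120 N, or if a joint passes its speed limit or range.

## Working session

There is one attempt and no reset: what is moved stays moved. The work goes in short steps, Python scripts to look and compute and a tool call to move; the robot and the scene stay as the last step left them, time stands still between calls to the robot, and variables do not carry over. Pictures are saved under pics/ and viewed, and the job is handed in when it is done.

Besides the shell and the picture viewer there is one more tool, called after ">>>" as name(argument=value, ...) on one line, values as JSON. carry_out: Moves the arm, as the interface text tells. Its arguments: {"type":"object","properties":{"series":{"type":"array","items":{"type":"array","items":{"type":"array","items":{"type":"number"}}}},"hand":{"type":"number"}},"required":["series"]}

```bash
mkdir -p pics; ls; python3 - <<'E'
from plant import *
import cv2,json
o=get_obs();print(o, grasp_offset)
for n in ["side","top","wrist"]:
    s=snapshot(n);cv2.imwrite(f"pics/{n}0.png",s["color"][:,:,::-1]);print(n,{k:v for k,v in s.items() if k!="color"})
E
```

```text
pics
{'clock': 0.0, 'joint_pos': array([ 9.00180996e+01,  2.05913537e+01,  6.33851063e-01, -2.15319694e-02,
       -7.01349283e+01, -1.65069143e+01]), 'qvel': array([-0.05266555,  0.09256347, -0.13448938, -0.08180408,  0.07018513,
        0.13353827]), 'tau': array([-1.24635430e-03, -5.82716024e+01,  2.93052703e+01,  6.99711710e+00,
        6.86164465e-03, -1.74298307e-04]), 'tool_pos': array([0.19146207, 0.646768  , 0.22561975]), 'orientation': array([  94.15637393,   89.90537802, -102.33977382]), 'force': array([ 0.04224543, -0.06054246,  0.25904944]), 'moment': array([-0.00702636, -0.03587824,  0.00755578]), 'opening': 0.0875327233986479} -0.0188
side {'fx': 431.1328595450303, 'fy': 431.1328595450303, 'cx': 322.42173668665083, 'cy': 203.2453191413487, 'eye': array([0.48863838, 0.98831041, 0.80966404]), 'attitude': array([-123.88447518,   -0.86473   , -176.88055989])}
top {'fx': 396.7816138926129, 'fy': 396.7816138926129, 'cx': 320.5805925397051, 'cy': 204.52703777984172, 'eye': array([0.48789421, 0.00120965, 1.164076  ]), 'attitude': array([-175.76801902,   -1.45397108,  -91.62589091])}
wrist {'fx': 343.11294338245494, 'fy': 343.11294338245494, 'cx': 319.2833668798902, 'cy': 200.31963998413687, 'eye': array([0.25895844, 0.62760026, 0.3859639 ]), 'attitude': array([ 1.64926927e+02, -7.56632300e-02, -1.06446968e+02])}
```

View pics/side0.png

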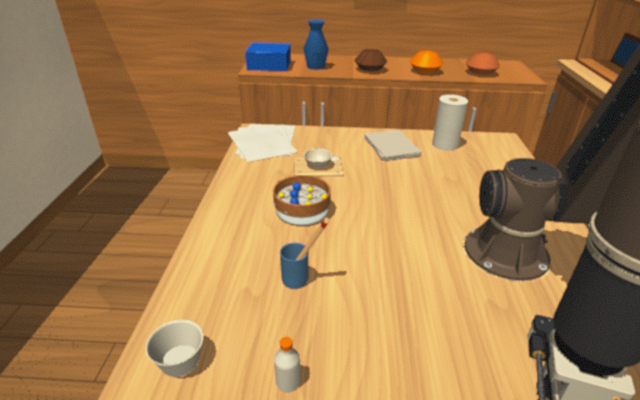

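View pics/top0.png

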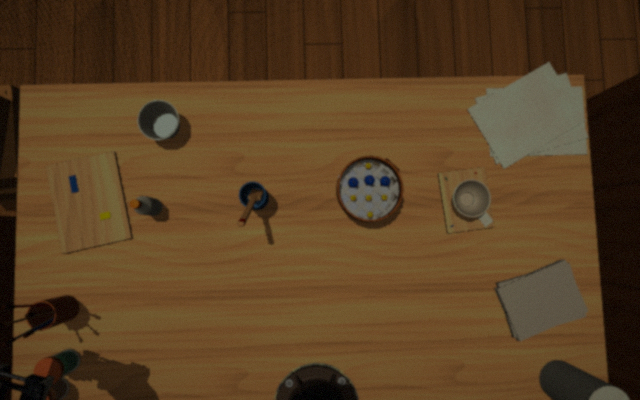

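View pics/wrist0.png

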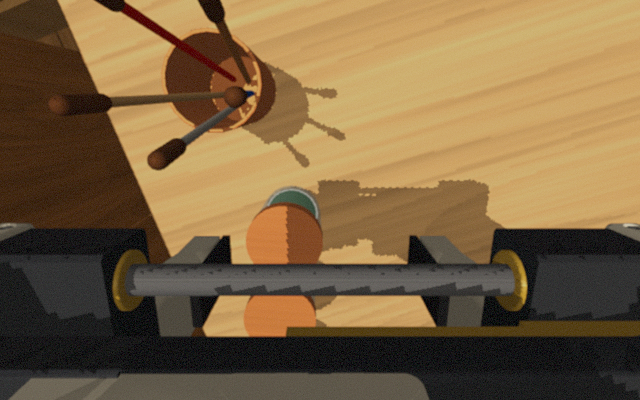

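```bash
cat > h.py <<'E'
import numpy as np,cv2,json
from scipy.spatial.transform import Rotation as R
def cam(s): return R.from_euler('xyz',s["attitude"],degrees=True).as_matrix(),np.array(s["eye"])
def ray(s,u,v,z):
    M,e=cam(s);d=M@np.array([(u-s["cx"])/s["fx"],(v-s["cy"])/s["fy"],1]);return e+d*(z-e[2])/d[2]
def proj(s,p):
    M,e=cam(s);c=M.T@(np.array(p)-e);return np.array([s["cx"]+s["fx"]*c[0]/c[2],s["cy"]+s["fy"]*c[1]/c[2]])
def snap(n,f=None):
    from plant import snapshot
    s=snapshot(n)
    if f: cv2.imwrite(f"pics/{f}.png",s["color"][:,:,::-1])
    return s
def crop(s,f,x0,y0,x1,y1,k):
    im=cv2.resize(s["color"][y0:y1,x0:x1,::-1],None,fx=k,fy=k,interpolation=cv2.INTER_CUBIC)
    cv2.imwrite(f"pics/{f}.png",im)
E
python3 - <<'E'
from h import *
t=snap("top");s=snap("side")
print(proj(t,[0,0,0]),proj(s,[0,0,0]))
crop(t,"tc1",225,145,415,235,4);crop(s,"sc1",260,170,350,300,5)
import pickle;pickle.dump((t,s),open("cams.pkl","wb"))
E
```

```text
[315.46983565 406.36606029] [504.57151721 252.61836393]
```

View pics/tc1.png

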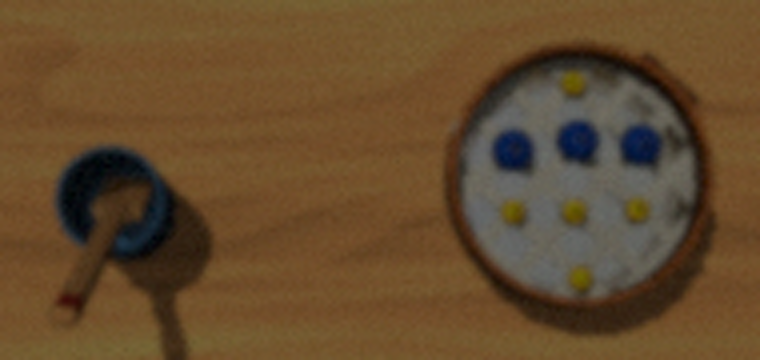

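View pics/sc1.png

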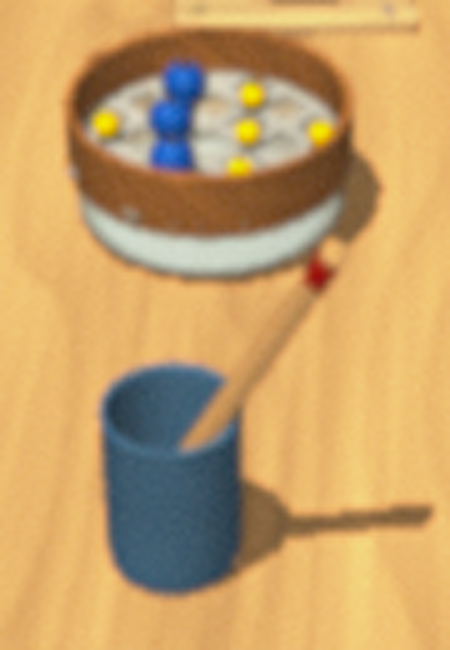

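```bash
python3 - <<'E'
from h import *
import pickle
from scipy.optimize import least_squares
t,s=pickle.load(open("cams.pkl","rb"))
def cents(im,x0,y0,x1,y1):
    k=4
    c=cv2.resize(im[y0:y1,x0:x1],None,fx=k,fy=k,interpolation=cv2.INTER_CUBIC)
    h=cv2.cvtColor(c,cv2.COLOR_RGB2HSV).astype(int)
    out={}
    for n,m in (("y",(h[...,0]>22)&(h[...,0]<34)&(h[...,1]>190)),("b",(h[...,0]>105)&(h[...,0]<130)&(h[...,1]>160))):
        _,_,st,ce=cv2.connectedComponentsWithStats(m.astype(np.uint8))
        out[n]=[(x0+(c0+.5)/k-.5,y0+(c1+.5)/k-.5,a[4]/k/k) for (c0,c1),a in zip(ce[1:],st[1:]) if a[4]>60]
    return out
ct=cents(t["color"],335,155,405,230);cs=cents(s["color"],270,175,335,215)
for n,z in(("y",.059),("b",.0607)):
    for c in ct[n]: print("top",n,np.round(c,1),np.round(ray(t,*c[:2],z)*1000,1))
    for c in cs[n]: print("side",n,np.round(c,1),np.round(ray(s,*c[:2],z)*1000,1))
print("rim top",ray(t,369.5,188.75,.084),"jar rim",ray(t,253-.4,195.6,.1))
E
```

```text
top y [367.8 165.4  16.1] [ 676.1 -165.6   59. ]
top y [383.9 197.1  13.7] [ 585.1 -207.7   59. ]
top y [352.7 197.5  12.5] [ 586.1 -119.9   59. ]
top y [368.1 197.7  14.7] [ 584.5 -163.    59. ]
top y [369.7 214.4  15.4] [ 537.6 -165.9   59. ]
side y [310.  188.7  13.1] [ 583.6 -211.3   59. ]
side y [280.7 194.5  15.2] [ 674.5 -168.8   59. ]
side y [309.1 196.   12.8] [ 583.  -166.7   59. ]
side y [323.6 196.1  11.3] [ 536.7 -170.    59. ]
side y [307.4 203.1   7.6] [ 585.  -125.9   59. ]
top b [369.  179.9  54.2] [ 634.6 -167.1   60.7]
top b [384.7 180.9  53.6] [ 630.6 -211.4   60.7]
top b [352.8 182.2  50.1] [ 629.2 -121.2   60.7]
side b [295.  189.9  72.6] [ 631.4 -197.1   60.7]
side b [294.  200.2  26.4] [ 628.2 -136.2   60.7]
rim top [ 0.6069123  -0.16407894  0.084     ] jar rim [0.59469806 0.15366479 0.1       ]
```

```bash
python3 - <<'E'
from h import *
import pickle
t,s=pickle.load(open("cams.pkl","rb"))
print("tip",ray(t,240.9,222.8,.2127),ray(s,327.4,220.2,.2127))
print("red",ray(t,225+70/4,145+300/4,.19),ray(s,260+318/5,170+272/5,.19))
print("jar",ray(t,252.6,195.6,.1),ray(s,294.4,251.5,.1))
# side base circle of jar: bottom at crop (172,590)
from plant import get_obs
o=get_obs();Rt=R.from_euler('xyz',o['orientation'],degrees=True).as_matrix();print(Rt.round(3),o['clock'])
E
```

```text
tip [0.51896048 0.16632604 0.2127    ] [0.51247987 0.17051453 0.2127    ]
red [0.52643039 0.16628356 0.19      ] [0.52173046 0.15719049 0.19      ]
jar [0.59469806 0.15366479 0.1       ] [0.59418202 0.15631346 0.1       ]
[[-0.    -0.284 -0.959]
 [-0.001 -0.959  0.284]
 [-1.     0.001 -0.   ]] 0.25
```

```bash
cat >> h.py <<'E'
import os
def frame(x,y):
    x=np.array(x,float);x/=np.linalg.norm(x);y=np.array(y,float);y-=x*(x@y);y/=np.linalg.norm(y)
    return np.stack([x,y,np.cross(x,y)],1)
def load():
    d=np.load("cmd.npz");return d["p"],d["M"]
def save(p,M): np.savez("cmd.npz",p=p,M=M)
def row(p,M):
    "row to get from commanded pose to p(m),M"
    p0,M0=load();d=M0.T@(np.array(p)-p0)*1000
    return list(np.round(d,1))+list(np.round(np.degrees(R.from_matrix(M0.T@M).as_rotvec()),2))
def apply(r):
    p0,M0=load();r=np.array(r,float);p=p0+M0@r[:3]/1000;M=M0@R.from_rotvec(np.radians(r[3:])).as_matrix();save(p,M)
    from plant import get_obs
    o=get_obs();Rm=R.from_euler('xyz',o['orientation'],degrees=True).as_matrix()
    print("cmd",p.round(4),"meas",np.array(o['tool_pos']).round(4),"angerr",np.degrees(R.from_matrix(M.T@Rm).magnitude()).round(2),"F",np.array(o['force']).round(2),"open",round(o['opening'],4),"t",o['clock'],"q",np.array(o['joint_pos']).round(0))
E
python3 - <<'E'
from h import *
a=np.radians(-106.524)
save(np.array([.192,.647,.227]),frame([0,0,-1],[np.cos(a),np.sin(a),0]))
d=np.array([-.986,.165,0]);pz=np.sin(np.radians(27))*d+[0,0,np.cos(np.radians(27))]
M=frame(-pz,[-.165,-.986,0]);G=np.array([.5945,.155,.1726])+0.0623*d*[1,1,0]; G[2]=.1726
print(G,row(G+pz*.0812,M))
E
```

```text
[0.5330722 0.1652795 0.1726   ] [np.float64(-17.9), np.float64(369.3), np.float64(-427.4), np.float64(-6.89), np.float64(26.96), np.float64(-1.65)]
```

>>> carry_out(series=[[[-18, 369, -427, -7, 27, -1.6], [-18, 369, -427, -7, 27, -1.6], [-18, 369, -427, -7, 27, -1.6], [-18, 369, -427, -7, 27, -1.6], [-18, 369, -427, -7, 27, -1.6], [-18, 369, -427, -7, 27, -1.6], [-18, 369, -427, -7, 27, -1.6], [-18, 369, -427, -7, 27, -1.6], [-18, 369, -427, -7, 27, -1.6], [-18, 369, -427, -7, 27, -1.6]]], hand=-1)

```text
clock: 1.5
tool_pos: [0.4973, 0.1675, 0.2447]
orientation: [179.9, 63.0, -9.9]
force: [-0.8, 0.9, 0.1]
opening: 0.0878
```

```bash
python3 - <<'E'
from h import *
apply([-18, 369, -427, -7, 27, -1.6])
w=snap("wrist","w1");t=snap("top");s=snap("side")
crop(t,"t2",215,165,295,245,7);crop(s,"s2",260,180,350,300,5)
d=np.array([-.986,.165,0]);pz=np.sin(np.radians(27))*d+[0,0,np.cos(np.radians(27))]
P0=np.array([.5945,.155,.0078])-.0217*d
for l in (.23,.205,.185,.15): print(l,proj(w,P0+pz*l),proj(t,P0+pz*l),proj(s,P0+pz*l))
E
```

```text
cmd [0.4964 0.1718 0.245 ] meas [0.4973 0.1675 0.2447] angerr 0.37 F [-0.83  0.93  0.07] open 0.0878 t 1.5 q [ 55.  -7. -48.  37. -43.  -0.]
0.23 [313.87210467 231.41881014] [239.95322146 225.35324892] [327.24026999 219.71322292]
0.205 [314.3477342  218.54708858] [242.27872724 220.94053679] [322.38809567 226.6004567 ]
0.185 [314.66227288 210.03488714] [244.0608566  217.55889659] [318.60304033 231.97300915]
0.15 [315.10994162 197.91985428] [247.02428705 211.9357046 ] [312.17700717 241.09419685]
```

View pics/w1.png

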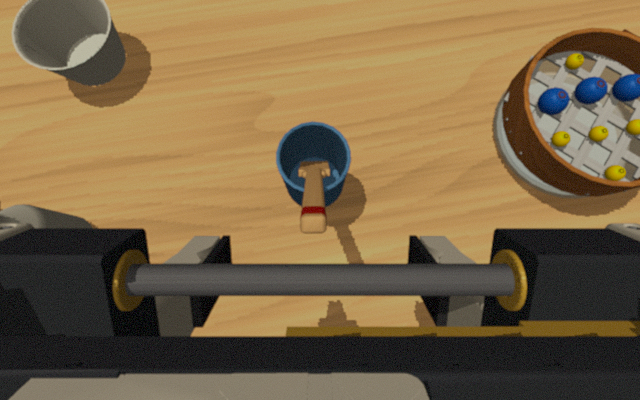

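View pics/t2.png

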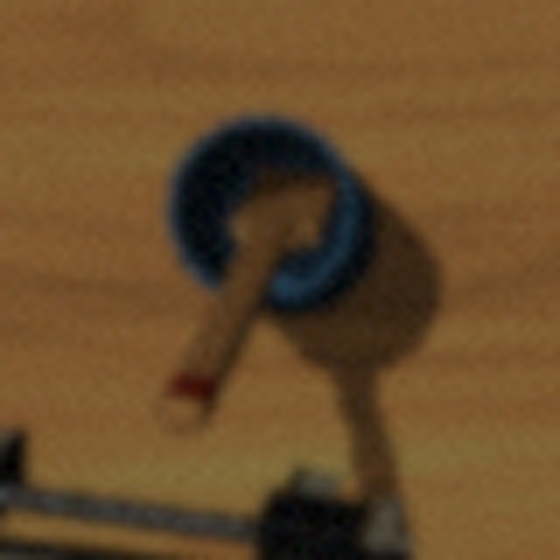

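View pics/s2.png

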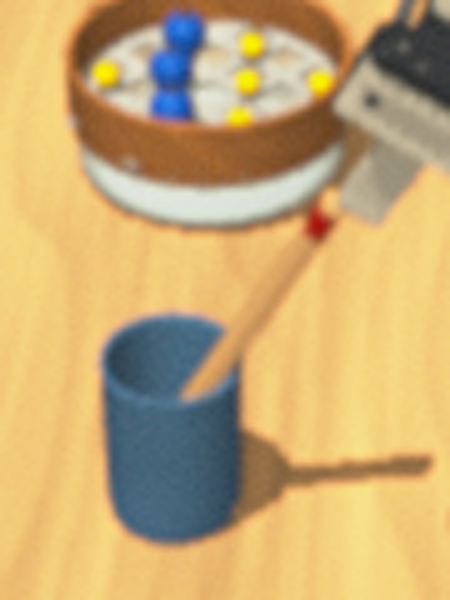

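```bash
python3 - <<'E'
from h import *
p,M=load()
d=np.array([-.986,.165,0]);pz=np.sin(np.radians(27))*d+[0,0,np.cos(np.radians(27))]
G=np.array([.5365,.1645,.1726])
print(row(G+pz*.0812,M),row(G-pz*.0188,M))
E
```

```text
[np.float64(1.8), np.float64(0.6), np.float64(-3.4), np.float64(0.0), np.float64(0.0), np.float64(0.0)] [np.float64(101.8), np.float64(0.5), np.float64(-3.4), np.float64(0.0), np.float64(0.0), np.float64(0.0)]
```

>>> carry_out(series=[[[2, 0.5, -3.4, 0, 0, 0], [2, 0.5, -3.4, 0, 0, 0], [30, 0.5, -3.4, 0, 0, 0], [60, 0.5, -3.4, 0, 0, 0], [85, 0.5, -3.4, 0, 0, 0], [97, 0.5, -3.4, 0, 0, 0], [97, 0.5, -3.4, 0, 0, 0]]])

```text
clock: 2.52
tool_pos: [0.5423, 0.1638, 0.1585]
orientation: [179.5, 63.1, -9.8]
force: [0.5, -0.2, 0.5]
opening: 0.0877
```

```bash
python3 - <<'E'
from h import *
apply([97,.5,-3.4,0,0,0])
w=snap("wrist","w2");t=snap("top");s=snap("side")
crop(t,"t3",215,165,295,245,7);crop(s,"s3",260,180,350,300,5)
E
```

```text
cmd [0.5428 0.1635 0.1601] meas [0.5423 0.1638 0.1585] angerr 0.16 F [ 0.52 -0.18  0.52] open 0.0877 t 2.525 q [ 42.   2. -55.  55. -26. -11.]
```

View pics/w2.png

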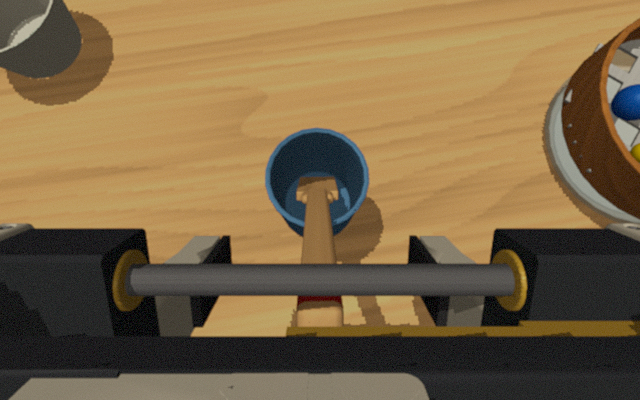

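View pics/s3.png

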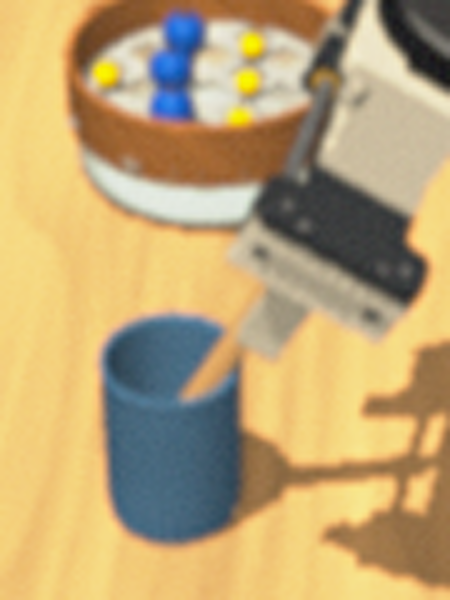

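>>> carry_out(series=[[[0, 0, 0, 0, 0, 0], [0, 0, 0, 0, 0, 0], [0, 0, 0, 0, 0, 0], [0, 0, 0, 0, 0, 0], [0, 0, 0, 0, 0, 0], [0, 0, 0, 0, 0, 0]]], hand=1)

```text
clock: 3.42
tool_pos: [0.5427, 0.1638, 0.1597]
orientation: [179.8, 63.0, -9.6]
force: [0.9, 0.5, -1.0]
opening: 0.0336
```

```bash
python3 - <<'E'
from h import *
apply([0]*6)
w=snap("wrist","w3");s=snap("side")
crop(s,"s4",260,180,350,300,5)
E
```

```text
cmd [0.5428 0.1635 0.1601] meas [0.5427 0.1638 0.1597] angerr 0.03 F [ 0.94  0.54 -1.  ] open 0.0336 t 3.425 q [ 42.   2. -55.  55. -26. -11.]
```

View pics/w3.png

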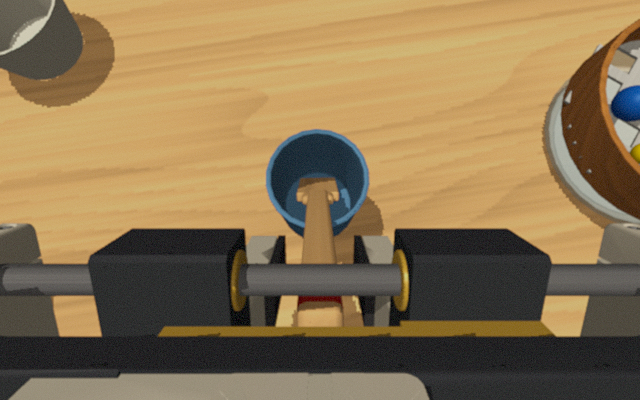

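View pics/s4.png

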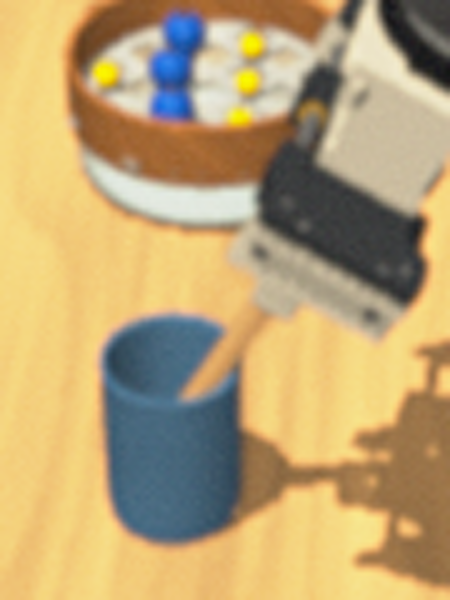

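Still closing (34 mm open); the fingers are centred on the handle.

>>> carry_out(series=[[[0, 0, 0, 0, 0, 0], [0, 0, 0, 0, 0, 0], [0, 0, 0, 0, 0, 0], [0, 0, 0, 0, 0, 0]]], hand=1)

```text
clock: 4.03
tool_pos: [0.5427, 0.164, 0.1597]
orientation: [179.8, 63.0, -9.5]
force: [-0.7, -0.5, -0.2]
opening: 0.0158
```

```bash
python3 - <<'E'
from h import *
apply([0]*6)
p,M=load()
# extract along paddle axis: 
pz=-M[:,0]
print(row(p+pz*.05,M),row(p+pz*.16,M))
Md=frame([0,0,-1],M[:,1]);print(row(p+pz*.16,Md), M.round(3))
E
```

```text
cmd [0.5428 0.1635 0.1601] meas [0.5427 0.164  0.1597] angerr 0.04 F [-0.66 -0.47 -0.15] open 0.0158 t 4.025 q [ 42.   2. -55.  55. -26. -11.]
[np.float64(-50.0), np.float64(0.0), np.float64(-0.0), np.float64(0.0), np.float64(0.0), np.float64(0.0)] [np.float64(-160.0), np.float64(0.0), np.float64(0.0), np.float64(0.0), np.float64(0.0), np.float64(0.0)]
[np.float64(-160.0), np.float64(0.0), np.float64(0.0), np.float64(0.02), np.float64(-27.03), np.float64(-0.08)] [[ 0.448 -0.164 -0.879]
 [-0.076 -0.987  0.145]
 [-0.891  0.001 -0.454]]
```

>>> carry_out(series=[[[-12, 0, 0, 0, 0, 0], [-25, 0, -1, 0, 0, 0], [-45, 0, -5, 0, 0, 0], [-75, 0, -9, 0, 0, 0], [-110, 0, -10, 0, 0, 0], [-150, 0, -10, 0, 0, 0], [-150, 0, -10, 0, 0, 0]]])

```text
clock: 4.9
tool_pos: [0.4842, 0.1752, 0.3009]
orientation: [-179.6, 62.8, -8.9]
force: [-0.1, 0.6, -1.1]
opening: 0.016
```

```bash
python3 - <<'E'
from h import *
apply([-150,0,-10,0,0,0])
w=snap("wrist","w4");t=snap("top","t5f");s=snap("side")
crop(t,"t5",215,145,415,245,4);crop(s,"s5",260,160,350,300,5)
E
```

```text
cmd [0.4844 0.1734 0.2983] meas [0.4842 0.1752 0.3009] angerr 0.33 F [-0.13  0.55 -1.08] open 0.016 t 4.9 q [ 59. -11. -42.  32. -52.   4.]
```

View pics/w4.png

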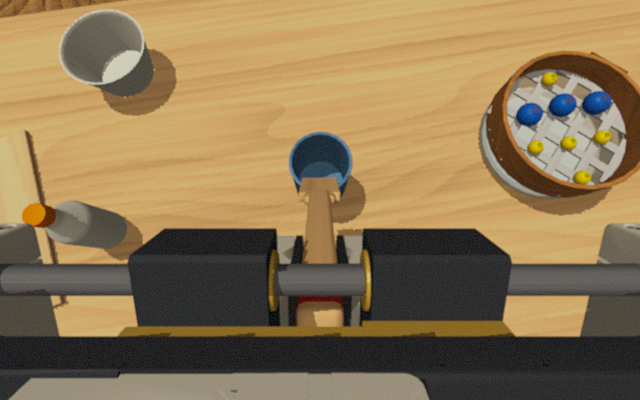

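View pics/s5.png

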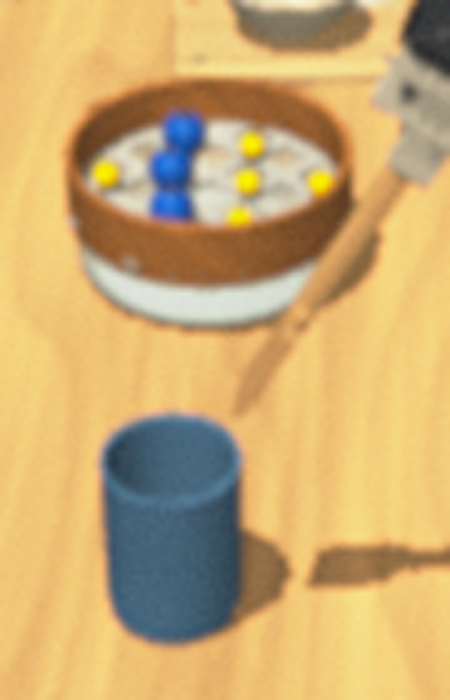

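```bash
python3 - <<'E'
from h import *
M=frame([0,0,-1],[-1,0,0]);print(row([.5844,-.233,.33],M))
E
```

```text
[np.float64(47.3), np.float64(384.6), np.float64(-161.3), np.float64(79.0), np.float64(-22.45), np.float64(18.92)]
```

>>> carry_out(series=[[[47.3, 384.6, -161.3, 79, -22.4, 18.9], [47.3, 384.6, -161.3, 79, -22.4, 18.9], [47.3, 384.6, -161.3, 79, -22.4, 18.9], [47.3, 384.6, -161.3, 79, -22.4, 18.9], [47.3, 384.6, -161.3, 79, -22.4, 18.9], [47.3, 384.6, -161.3, 79, -22.4, 18.9], [47.3, 384.6, -161.3, 79, -22.4, 18.9], [47.3, 384.6, -161.3, 79, -22.4, 18.9], [47.3, 384.6, -161.3, 79, -22.4, 18.9], [47.3, 384.6, -161.3, 79, -22.4, 18.9]]])

```text
clock: 6.3
tool_pos: [0.5842, -0.2327, 0.3284]
orientation: [155.1, 89.9, -114.7]
force: [0.4, 0.5, -0.4]
opening: 0.0158
```

```bash
python3 - <<'E'
from h import *
apply([47.3, 384.6, -161.3, 79, -22.4, 18.9])
print(load()[1].round(3))
w=snap("wrist","w5");t=snap("top","t6f");s=snap("side")
crop(s,"s6",250,60,390,240,4)
E
```

```text
cmd [ 0.5844 -0.233   0.33  ] meas [ 0.5842 -0.2327  0.3284] angerr 0.19 F [ 0.41  0.51 -0.41] open 0.0158 t 6.3 q [ -4.  14.   4.   0. -80.   4.]
[[ 0.001 -1.    -0.   ]
 [-0.    -0.     1.   ]
 [-1.    -0.001 -0.   ]]
```

View pics/w5.png

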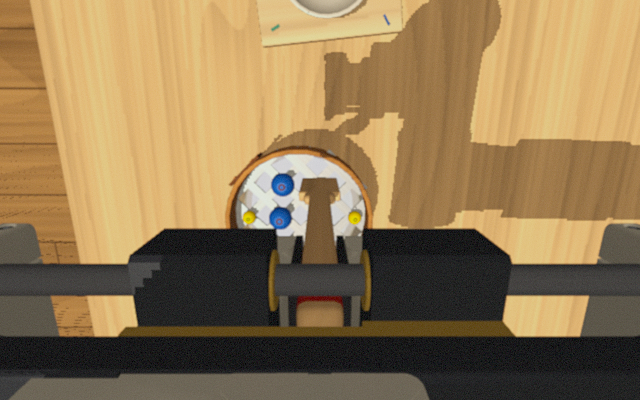

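View pics/s6.png

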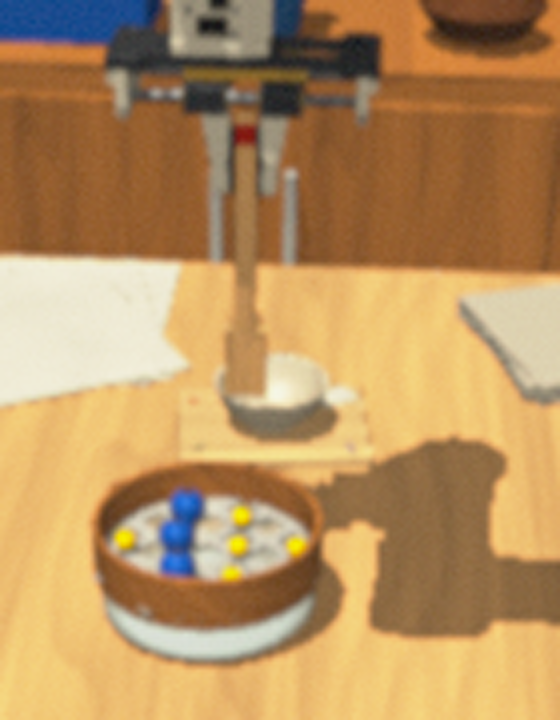

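View pics/t6f.png

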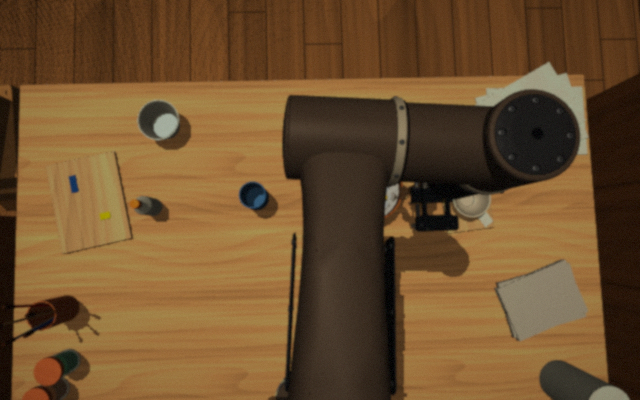

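```bash
python3 - <<'E'
from h import *
w=snap("wrist");s=snap("side")
p,M=load()
print(w['eye'],p)
for L in (.163,.167,.171,.175):
    e=p+M[:,0]*L
    print(L,"side L/R",proj(s,e+[.017,0,0]),proj(s,e-[.017,0,0]),"wrist near/far face",proj(w,e+[0,.004,0]),proj(w,e-[0,.004,0]),proj(w,e+[.017,.004,0]))
crop(w,"w6",220,140,400,240,4)
crop(s,"s7",280,110,350,170,10)
np.set_printoptions(suppress=True)
for r in ((249.5,217.5),(354.5,217.5)): print(ray(w,*r,.059))
for r in ((283,184),(280,218)): print(ray(w,*r,.063))
E
```

```text
[ 0.5848057  -0.30107874  0.49016885] [ 0.58443714 -0.23302846  0.33000589]
0.163 side L/R [304.87586819 156.07015828] [315.51003447 156.48431207] wrist near/far face [319.56982832 185.57794771] [319.60693794 177.41967202] [301.93601134 185.50121605]
0.167 side L/R [304.8845255  157.18533357] [315.50146162 157.59982904] wrist near/far face [319.56776667 184.68386137] [319.60443239 176.61477529] [302.13750869 184.60801029]
0.171 side L/R [304.89315481 158.29690258] [315.4929165  158.71173534] wrist near/far face [319.56575207 183.81018144] [319.60198438 175.82836251] [302.33440709 183.73519095]
0.175 side L/R [304.90175626 159.40488277] [315.48439901 159.82004848] wrist near/far face [319.56378294 182.95621715] [319.59959194 175.05980421] [302.52686221 182.88206795]
[ 0.67670487 -0.16151705  0.059     ]
[ 0.53821736 -0.16214793  0.059     ]
[ 0.63103111 -0.20776827  0.063     ]
[ 0.63600641 -0.16230734  0.063     ]
```

View pics/w6.png

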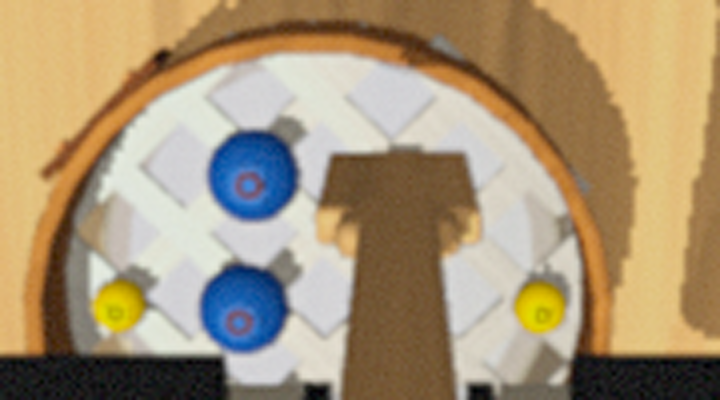

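View pics/s7.png

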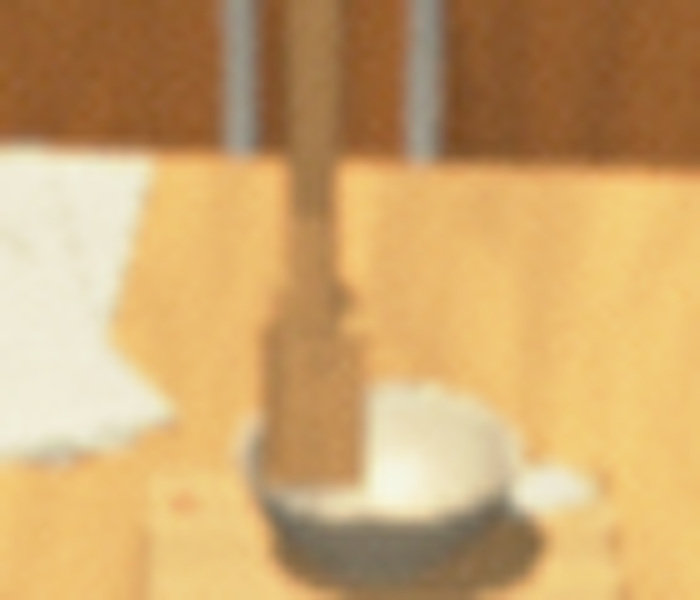

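>>> carry_out(series=[[[0, -2.6, 3, 0, 0, 0], [30, -2.6, 3, 0, 0, 0], [60, -2.6, 3, 0, 0, 0], [85, -2.6, 3, 0, 0, 0], [97, -2.6, 3, 0, 0, 0], [101, -2.6, 3, 0, 0, 0], [103, -2.6, 3, 0, 0, 0], [103, -2.6, 3, 0, 0, 0]]])

```text
clock: 7.55
tool_pos: [0.5876, -0.2297, 0.2274]
orientation: [-107.5, 89.9, -17.4]
force: [-0.1, -0.7, -0.2]
opening: 0.0159
```

```bash
python3 - <<'E'
from h import *
apply([103,-2.6,3,0,0,0])
w=snap("wrist");s=snap("side")
crop(w,"w7",200,100,440,240,3);crop(s,"s8",260,90,350,230,5)
E
```

```text
cmd [ 0.5871 -0.2301  0.227 ] meas [ 0.5876 -0.2297  0.2274] angerr 0.08 F [-0.13 -0.74 -0.19] open 0.0159 t 7.55 q [ -4.  16.  -5.   0. -68.   4.]
```

View pics/w7.png

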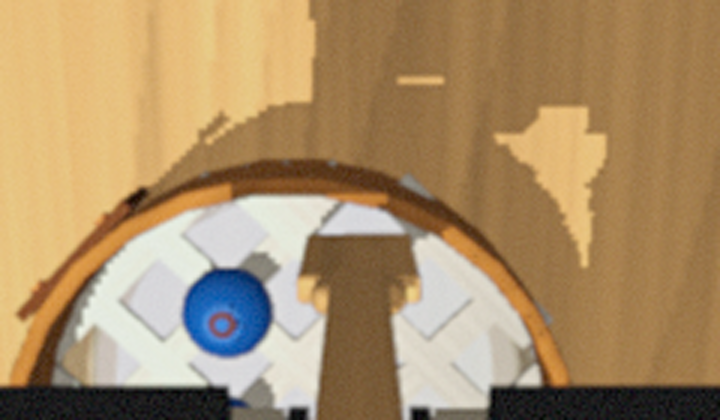

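View pics/s8.png

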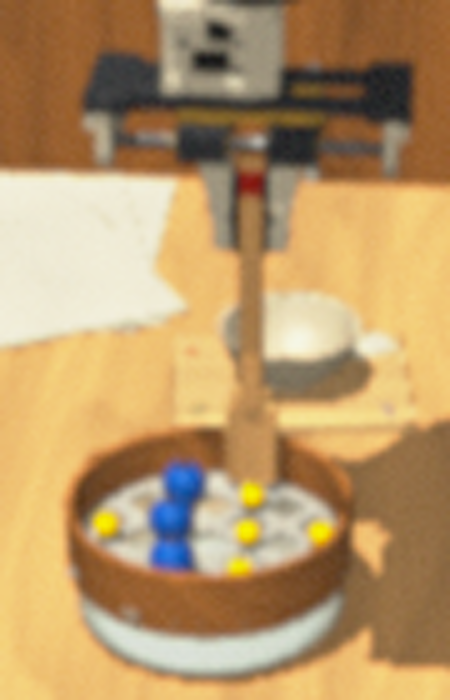

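>>> carry_out(series=[[[1.5, 0, 0, 0, 0, 0], [3, 0, 0, 0, 0, 0], [3.5, 0, 0, 0, 0, 0], [3.5, 0, 4, 0, 0, 0], [3.5, 0, 8, 0, 0, 0], [3.5, 0, 12, 0, 0, 0], [3.5, 0, 16, 0, 0, 0], [3.5, 0, 20, 0, 0, 0], [3.5, 0, 24, 0, 0, 0], [3.5, 0, 24, 0, 0, 0]]])

```text
clock: 8.9
tool_pos: [0.5873, -0.2053, 0.2231]
orientation: [-112.7, 90.0, -22.6]
force: [0.6, -0.7, -0.2]
opening: 0.0159
```

```bash
python3 - <<'E'
from h import *
apply([3.5,0,24,0,0,0])
w=snap("wrist");s=snap("side")
crop(w,"w8",200,100,440,240,3);crop(s,"s9",260,150,350,230,8)
E
```

```text
cmd [ 0.5871 -0.2061  0.2235] meas [ 0.5873 -0.2053  0.2231] angerr 0.06 F [ 0.64 -0.68 -0.25] open 0.0159 t 8.9 q [ -1.  16.  -7.   0. -68.   1.]
```

View pics/w8.png

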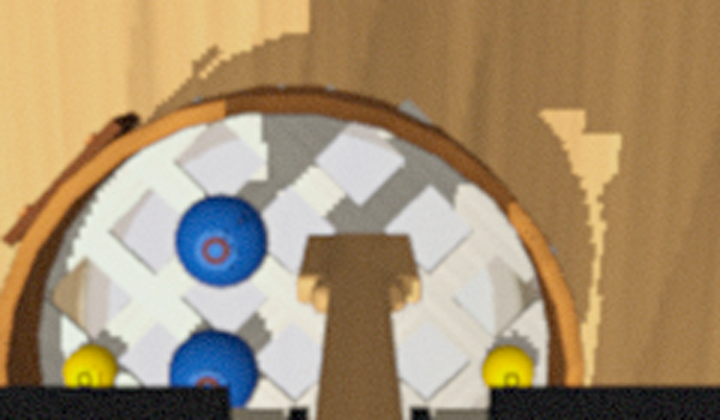

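View pics/s9.png

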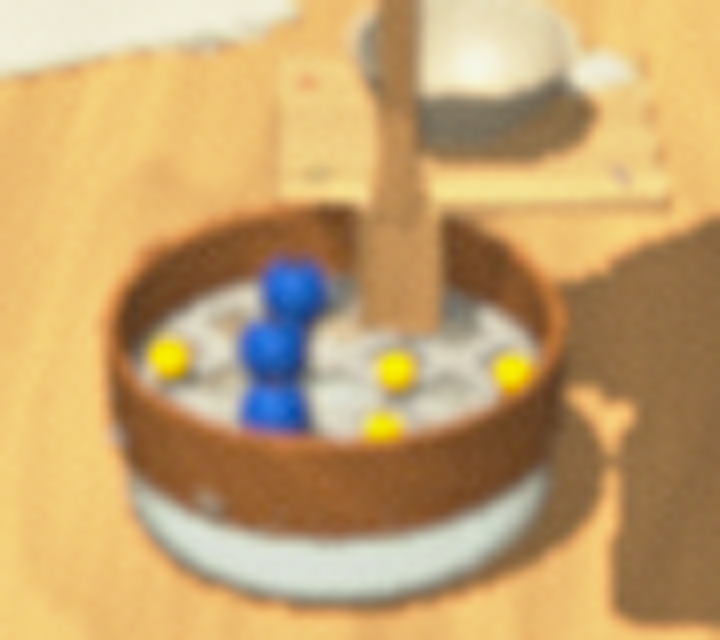

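>>> carry_out(series=[[[0, 0, 8, 0, 0, 0], [0, 0, 16, 0, 0, 0], [0, 0, 22, 0, 0, 0], [0, 0, 26, 0, 0, 0], [0, 0, 30, 0, 0, 0], [0, 0, 34, 0, 0, 0], [0, 0, 38, 0, 0, 0], [0, 0, 42, 0, 0, 0], [0, 0, 46, 0, 0, 0], [0, 0, 50, 0, 0, 0]]])

```text
clock: 10.25
tool_pos: [0.5872, -0.1554, 0.223]
orientation: [-119.4, 90.0, -29.4]
force: [-0.4, -0.0, -0.5]
opening: 0.016
```

```bash
python3 - <<'E'
from h import *
apply([0,0,50,0,0,0])
w=snap("wrist");s=snap("side")
crop(w,"w9",200,100,440,240,3);crop(s,"s10",260,150,350,230,8)
E
```

```text
cmd [ 0.5871 -0.1561  0.2235] meas [ 0.5872 -0.1554  0.223 ] angerr 0.04 F [-0.36 -0.01 -0.53] open 0.016 t 10.25 q [  4.  14.  -9.   0. -67.  -4.]
```

View pics/w9.png

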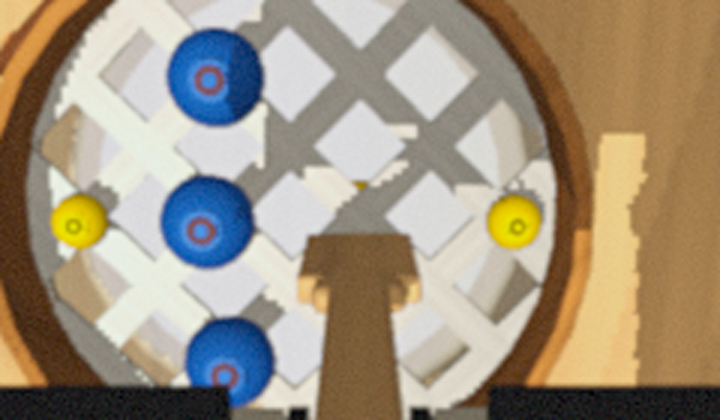

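View pics/s10.png

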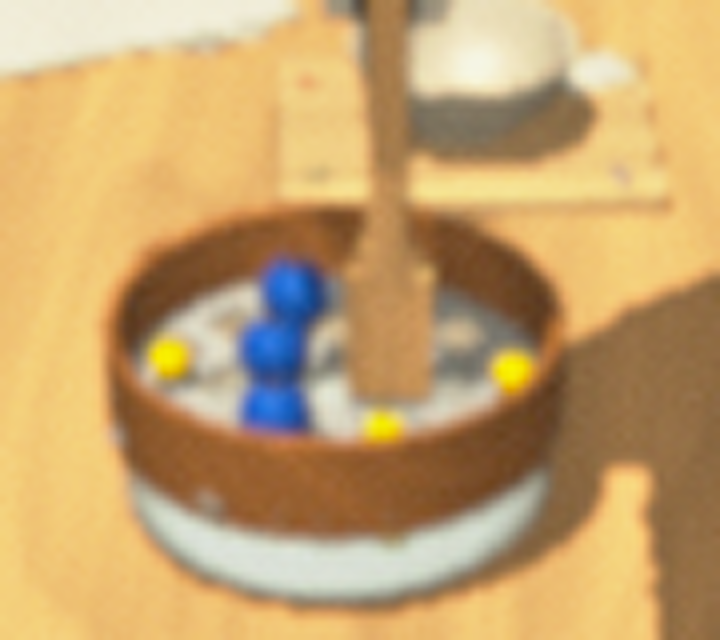

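>>> carry_out(series=[[[0, 0, 8, 0, 0, 0], [0, 0, 14, 0, 0, 0], [0, 0, 20, 0, 0, 0], [0, 0, 25, 0, 0, 0], [0, 0, 29, 0, 0, 0], [0, 0, 33, 0, 0, 0], [0, 0, 37, 0, 0, 0], [0, 0, 41, 0, 0, 0], [0, 0, 45, 0, 0, 0], [0, 0, 45, 0, 0, 0]]])

```text
clock: 11.6
tool_pos: [0.5872, -0.1104, 0.223]
orientation: [-120.0, 90.0, -29.9]
force: [1.3, -0.9, -0.8]
opening: 0.0158
```

```bash
python3 - <<'E'
from h import *
apply([0,0,45,0,0,0])
w=snap("wrist");s=snap("side")
crop(w,"w10",200,20,440,240,3);crop(s,"s11",260,150,350,230,8)
E
```

```text
cmd [ 0.5871 -0.1111  0.2235] meas [ 0.5872 -0.1104  0.223 ] angerr 0.05 F [ 1.28 -0.88 -0.8 ] open 0.0158 t 11.6 q [  8.  13. -10.   0. -67.  -8.]
```

View pics/w10.png

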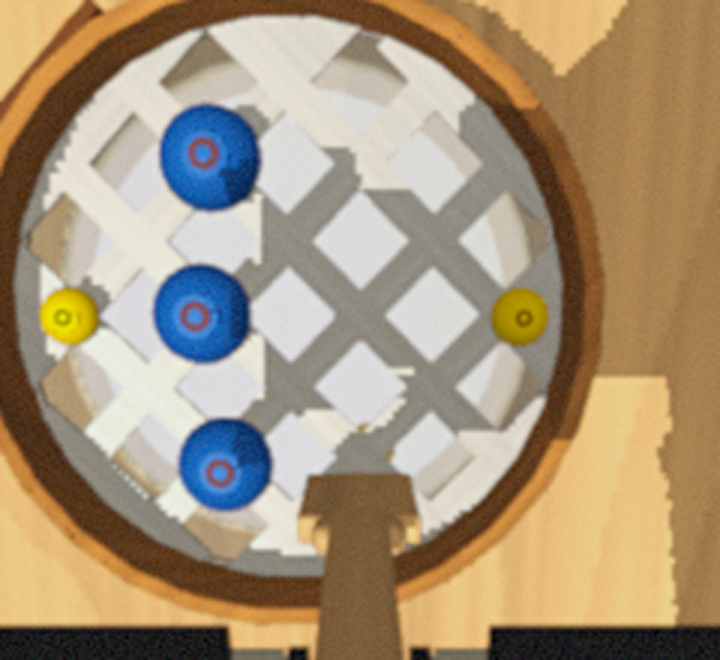

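View pics/s11.png

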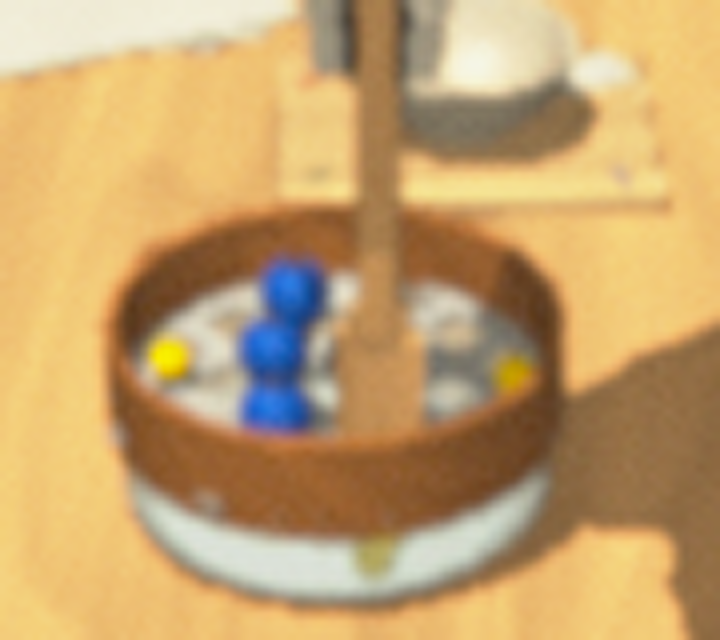

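```bash
python3 - <<'E'
from h import *
w=snap("wrist")
for n,c in (("E",(520,317)),("A",(69,317)),("bl",(210,157)),("bl",(202,314)),("bl",(225,464))):
    print(n,ray(w,200+c[0]/3-.33,20+c[1]/3-.33,.059 if n!="bl" else .064).round(4))
for c in((361,241),(432,314),(291,314),(217,240)): print("hole",ray(w,200+c[0]/3-.33,20+c[1]/3-.33,.05).round(4))
p,M=load()
print(row([.546,-.144,.224],M))
E
```

```text
E [ 0.5381 -0.1646  0.059 ]
A [ 0.677  -0.1644  0.059 ]
bl [ 0.6312 -0.2104  0.064 ]
bl [ 0.6353 -0.1656  0.064 ]
bl [ 0.6298 -0.1194  0.064 ]
hole [ 0.5871 -0.1872  0.05  ]
hole [ 0.5646 -0.1651  0.05  ]
hole [ 0.6092 -0.165   0.05  ]
hole [ 0.6318 -0.1874  0.05  ]
[np.float64(-0.6), np.float64(41.1), np.float64(-32.9), np.float64(0.0), np.float64(0.0), np.float64(0.0)]
```

>>> carry_out(series=[[[-25, 0, -3, 0, 0, 0], [-58, 0, -5, 0, 0, 0], [-58, 22, -20, 0, 0, 0], [-58, 39, -33, 0, 0, 0], [-58, 39, -33, 0, 0, 0], [-35, 39, -33, 0, 0, 0], [-15, 39, -33, 0, 0, 0], [-4, 39, -33, 0, 0, 0], [0, 39, -33, 0, 0, 0], [0, 39, -33, 0, 0, 0]]])

```text
clock: 13.0
tool_pos: [0.5484, -0.1437, 0.2232]
orientation: [-124.4, 89.9, -34.4]
force: [-0.9, -0.2, 0.0]
opening: 0.0157
```

```bash
python3 - <<'E'
from h import *
apply([0,39,-33,0,0,0])
w=snap("wrist");s=snap("side")
crop(w,"w11",200,20,440,240,3);crop(s,"s12",260,150,350,230,8)
E
```

```text
cmd [ 0.5481 -0.1441  0.2234] meas [ 0.5484 -0.1437  0.2232] angerr 0.04 F [-0.92 -0.23  0.05] open 0.0157 t 13.0 q [  5.  11. -14.   0. -66.  -5.]
```

View pics/w11.png

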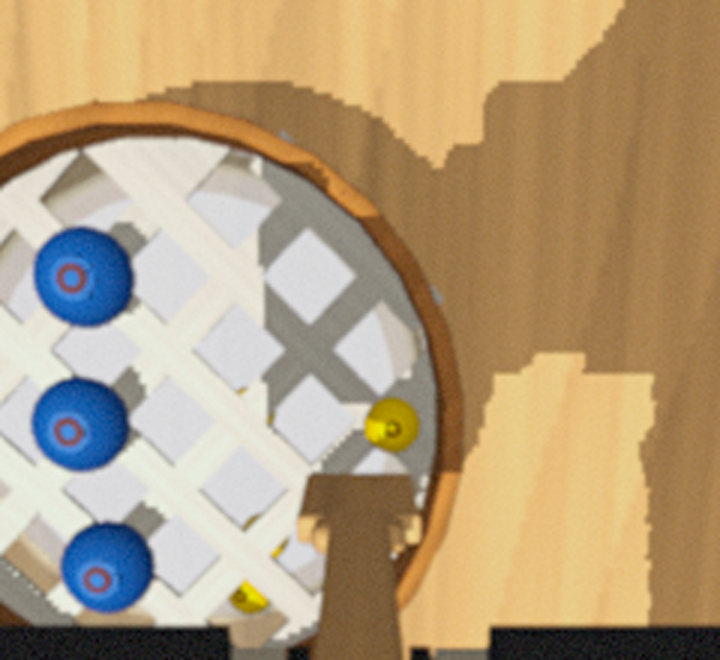

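View pics/s12.png

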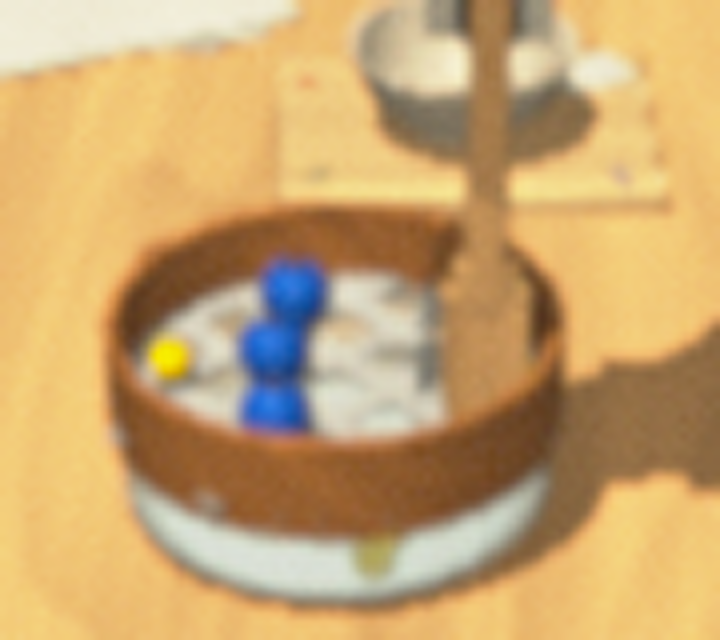

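>>> carry_out(series=[[[0, 0, -4, 0, 0, 0], [0, 0, -8, 0, 0, 0], [0, 0, -12, 0, 0, 0], [0, 0, -16, 0, 0, 0], [0, 0, -20, 0, 0, 0], [0, 0, -24, 0, 0, 0], [0, 0, -28, 0, 0, 0], [0, 0, -30, 0, 0, 0], [0, 0, -30, 0, 0, 0]]])

```text
clock: 14.22
tool_pos: [0.5482, -0.1738, 0.223]
orientation: [-116.9, 90.0, -26.9]
force: [0.2, -0.2, -0.3]
opening: 0.0156
```

```bash
python3 - <<'E'
from h import *
apply([0,0,-30,0,0,0])
w=snap("wrist");s=snap("side")
crop(w,"w12",200,20,440,240,3);crop(s,"s13",260,150,350,230,8)
E
```

```text
cmd [ 0.5481 -0.1741  0.2235] meas [ 0.5482 -0.1738  0.223 ] angerr 0.02 F [ 0.16 -0.22 -0.31] open 0.0156 t 14.225 q [  2.  11. -13.   0. -66.  -2.]
```

View pics/w12.png

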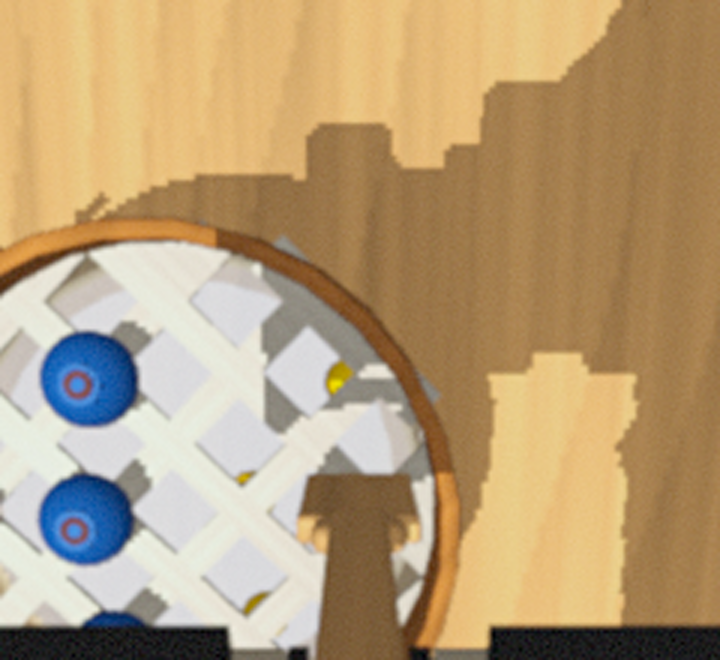

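View pics/s13.png

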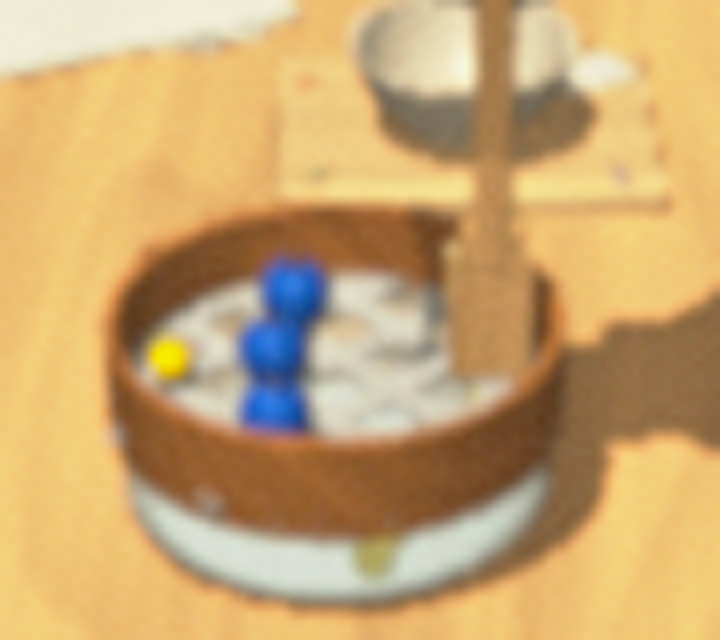

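>>> carry_out(series=[[[-25, 0, 0, 0, 0, 0], [-62, 0, 0, 0, 0, 0], [-62, -40, 10, 0, 0, 0], [-62, -90, 22, 0, 0, 0], [-62, -123, 30, 0, 0, 0], [-62, -123, 30, 0, 0, 0], [-35, -123, 30, 0, 0, 0], [-12, -123, 30, 0, 0, 0], [-1, -123, 30, 0, 0, 0], [-1, -123, 30, 0, 0, 0]]])

```text
clock: 15.58
tool_pos: [0.6706, -0.1437, 0.2239]
orientation: [153.1, 90.0, -116.9]
force: [0.3, -0.5, -0.3]
opening: 0.016
```

```bash
python3 - <<'E'
from h import *
apply([-1,-123,30,0,0,0])
w=snap("wrist");s=snap("side")
crop(w,"w13",200,20,440,240,3);crop(s,"s14",260,150,350,230,8)
E
```

```text
cmd [ 0.6711 -0.1441  0.2245] meas [ 0.6706 -0.1437  0.2239] angerr 0.06 F [ 0.34 -0.51 -0.29] open 0.016 t 15.575 q [  4.  22.   2.   0. -70.  -4.]
```

View pics/w13.png

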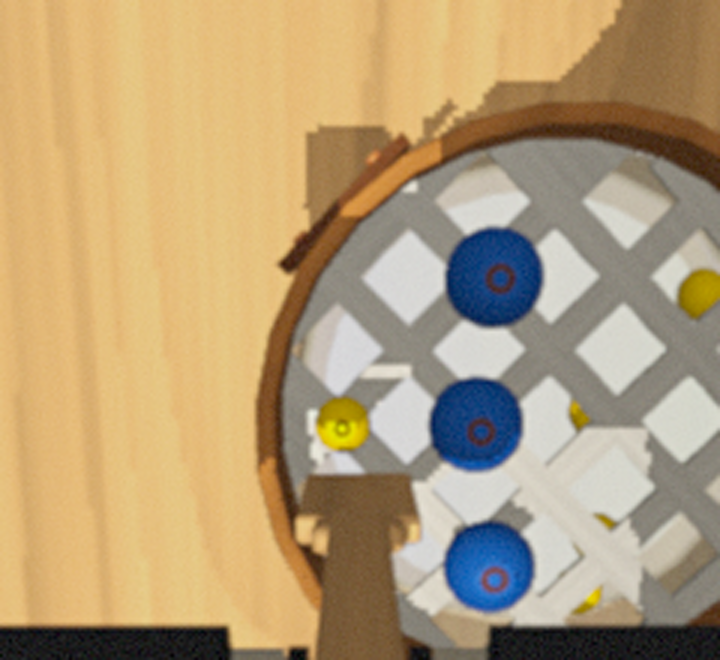

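View pics/s14.png

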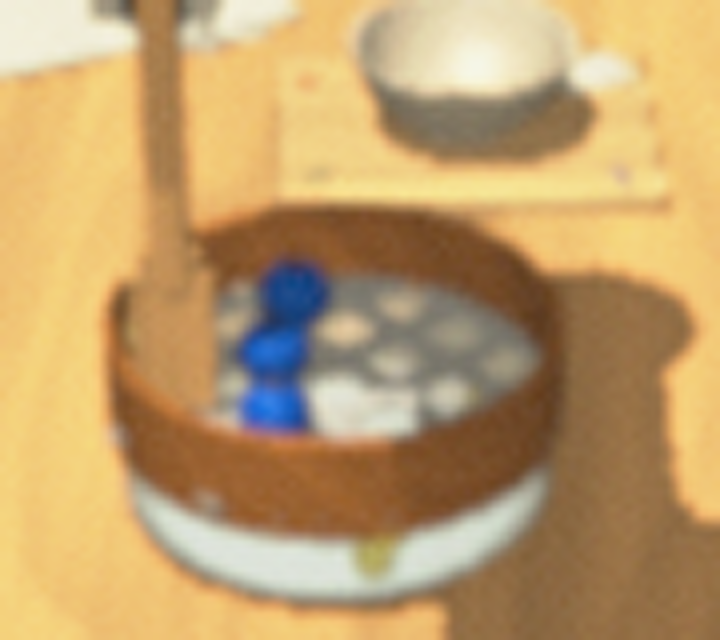

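>>> carry_out(series=[[[0, 0, -4, 0, 0, 0], [0, 0, -8, 0, 0, 0], [0, 0, -12, 0, 0, 0], [0, 0, -16, 0, 0, 0], [0, 0, -20, 0, 0, 0], [0, 0, -24, 0, 0, 0], [0, 0, -28, 0, 0, 0], [0, 0, -30, 0, 0, 0], [0, 0, -30, 0, 0, 0]]])

```text
clock: 16.8
tool_pos: [0.6712, -0.1737, 0.2241]
orientation: [-118.6, 90.0, -28.5]
force: [-0.5, -0.3, -1.4]
opening: 0.0156
```

```bash
python3 - <<'E'
from h import *
apply([0,0,-30,0,0,0])
w=snap("wrist");s=snap("side")
crop(w,"w14",200,20,440,240,3);crop(s,"s15",260,150,350,230,8)
E
```

```text
cmd [ 0.6711 -0.1741  0.2245] meas [ 0.6712 -0.1737  0.2241] angerr 0.02 F [-0.55 -0.32 -1.38] open 0.0156 t 16.8 q [  2.  22.   3.   0. -71.  -2.]
```

View pics/w14.png

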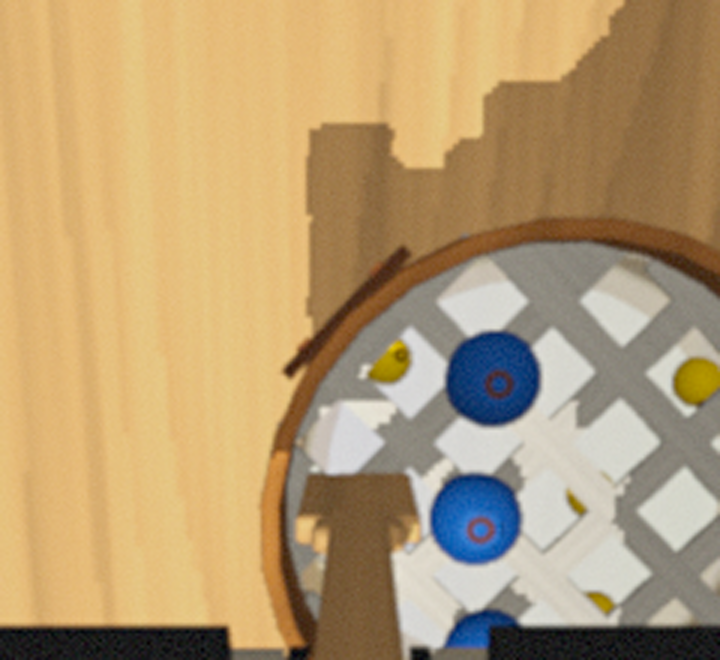

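View pics/s15.png

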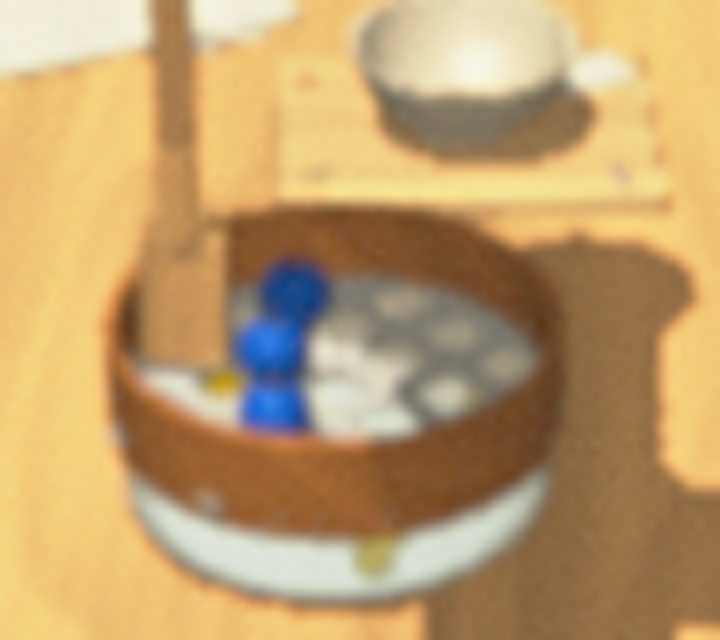

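>>> carry_out(series=[[[-25, 0, 0, 0, 0, 0], [-75, 0, 0, 0, 0, 0], [-110, 10, 0, 0, 0, 0], [-110, 40, 40, 0, 0, 0], [-110, 60, 90, 0, 0, 0], [-110, 60, 140, 0, 0, 0], [-110, 60, 140, 0, 0, 0]]])

```text
clock: 17.77
tool_pos: [0.6108, -0.0305, 0.3346]
orientation: [-80.1, 89.9, 10.1]
force: [-0.5, -1.0, -0.1]
opening: 0.0157
```

```bash
python3 - <<'E'
from h import *
apply([-110,60,140,0,0,0])
w=snap("wrist","w15");s=snap("side","s16f")
crop(w,"w16",200,0,440,200,3);crop(s,"s16",260,150,350,230,8)
print(ray(s,287.75,197.75,.016),[ray(s,260+x/8,150+y/8,.06) for x,y in((295,290),(272,348),(274,408))])
d=np.array([-.986,.165,0])
p,M=load()
Mt=frame([.448,-.076,-.891],[-.164,-.987,.001])
G=np.array([.5428,.1635,.1601]); pt=G+Mt@np.array([-.15,0,-.010])
print(pt,row(pt,Mt))
E
```

```text
cmd [ 0.611  -0.034   0.3345] meas [ 0.6108 -0.0305  0.3346] angerr 0.27 F [-0.51 -1.03 -0.09] open 0.0157 t 17.775 q [ 15.  12.   2.   0. -81. -15.]
[ 0.65894676 -0.21661879  0.016     ] [array([ 0.62787104, -0.22124666,  0.06      ]), array([ 0.63249123, -0.1762452 ,  0.06      ]), array([ 0.62695312, -0.13287321,  0.06      ])]
[0.48440079 0.17344222 0.29826904] [np.float64(36.0), np.float64(126.6), np.float64(207.5), np.float64(-78.96), np.float64(22.4), np.float64(-18.88)]
```

View pics/w15.png

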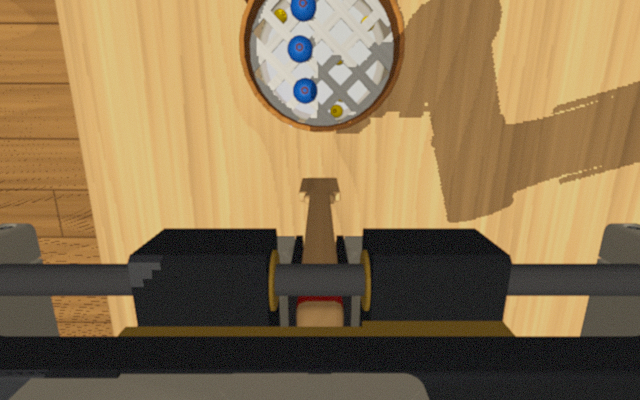

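View pics/s16.png

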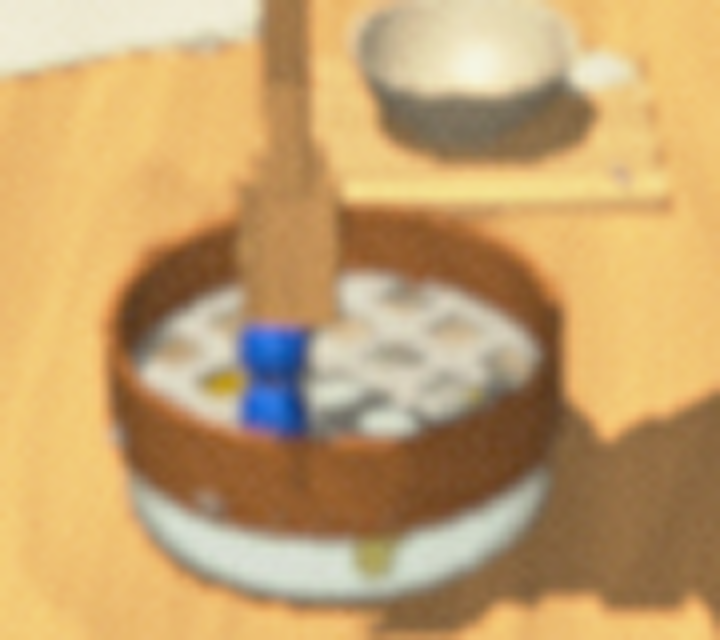

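```bash
python3 - <<'E'
from h import *
w=snap("wrist");s=snap("side")
crop(w,"w17",230,0,410,135,4)
for z in (.016,.03,.04,.05,.059): print(z,ray(w,281,16,z).round(4),ray(s,287.75,197.75,z).round(4))
E
```

```text
0.016 [ 0.6605 -0.2143  0.016 ] [ 0.6589 -0.2166  0.016 ]
0.03 [ 0.6591 -0.211   0.03  ] [ 0.6559 -0.1954  0.03  ]
0.04 [ 0.6581 -0.2086  0.04  ] [ 0.6538 -0.1802  0.04  ]
0.05 [ 0.657  -0.2063  0.05  ] [ 0.6517 -0.165   0.05  ]
0.059 [ 0.6561 -0.2042  0.059 ] [ 0.6497 -0.1513  0.059 ]
```

View pics/w17.png

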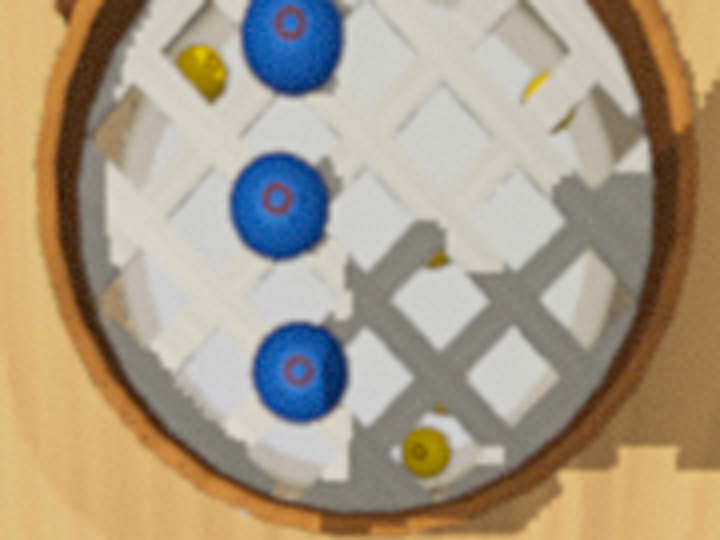

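>>> carry_out(series=[[[36, 126.6, 207.5, -79, 22.4, -18.9], [36, 126.6, 207.5, -79, 22.4, -18.9], [36, 126.6, 207.5, -79, 22.4, -18.9], [36, 126.6, 207.5, -79, 22.4, -18.9], [36, 126.6, 207.5, -79, 22.4, -18.9], [36, 126.6, 207.5, -79, 22.4, -18.9], [36, 126.6, 207.5, -79, 22.4, -18.9], [36, 126.6, 207.5, -79, 22.4, -18.9], [36, 126.6, 207.5, -79, 22.4, -18.9], [36, 126.6, 207.5, -79, 22.4, -18.9]]])

```text
clock: 19.23
tool_pos: [0.4847, 0.1736, 0.2983]
orientation: [-180.0, 63.0, -9.6]
force: [-0.0, -0.3, 0.2]
opening: 0.0158
```

```bash
python3 - <<'E'
from h import *
apply([36,126.6,207.5,-79,22.4,-18.9])
Mt=frame([.448,-.076,-.891],[-.164,-.987,.001])
G=np.array([.5428,.1635,.1601]);print(row(G,Mt))
w=snap("wrist","w18");s=snap("side")
crop(s,"s18",260,180,350,300,5)
E
```

```text
cmd [0.4844 0.1735 0.2983] meas [0.4847 0.1736 0.2983] angerr 0.22 F [-0.01 -0.28  0.19] open 0.0158 t 19.225 q [ 58. -11. -42.  32. -52.   3.]
[np.float64(150.0), np.float64(0.1), np.float64(10.0), np.float64(0.03), np.float64(-0.01), np.float64(0.03)]
```

View pics/w18.png

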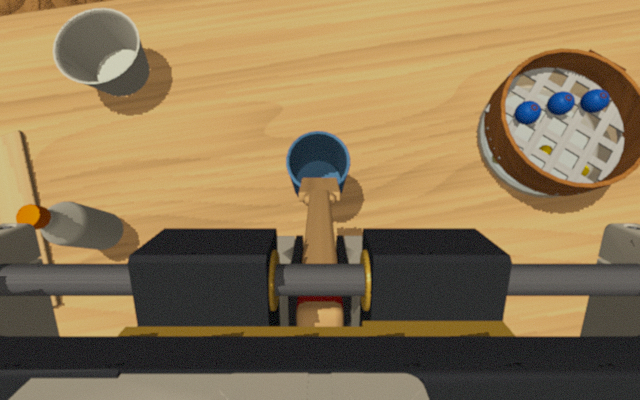

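View pics/s18.png

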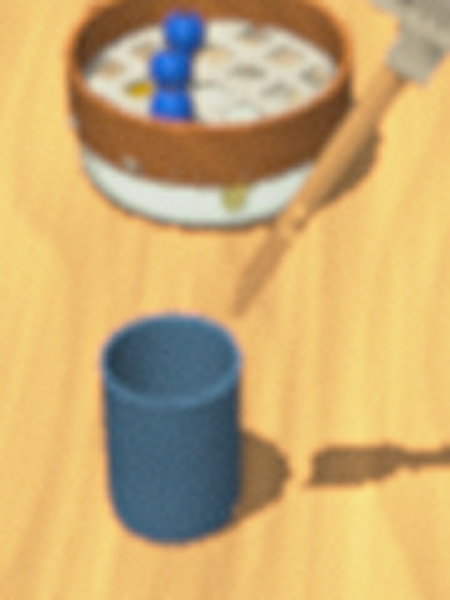

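>>> carry_out(series=[[[30, 0, 0, 0, 0, 0], [60, 0, 0, 0, 0, 0], [80, 0, 1, 0, 0, 0], [100, 0, 4, 0, 0, 0], [115, 0, 7, 0, 0, 0], [128, 0, 9, 0, 0, 0], [138, 0, 10, 0, 0, 0], [145, 0, 10, 0, 0, 0], [148, 0, 10, 0, 0, 0], [148, 0, 10, 0, 0, 0]]])

```text
clock: 20.58
tool_pos: [0.5421, 0.164, 0.1615]
orientation: [179.8, 63.0, -9.6]
force: [-0.2, -0.3, -0.7]
opening: 0.0154
```

```bash
python3 - <<'E'
from h import *
apply([148,0,10,0,0,0])
w=snap("wrist","w19");s=snap("side")
crop(s,"s19",260,180,350,300,5)
E
```

```text
cmd [0.542  0.1637 0.1619] meas [0.5421 0.164  0.1615] angerr 0.01 F [-0.18 -0.26 -0.69] open 0.0154 t 20.575 q [ 43.   2. -55.  54. -26. -10.]
```

View pics/w19.png

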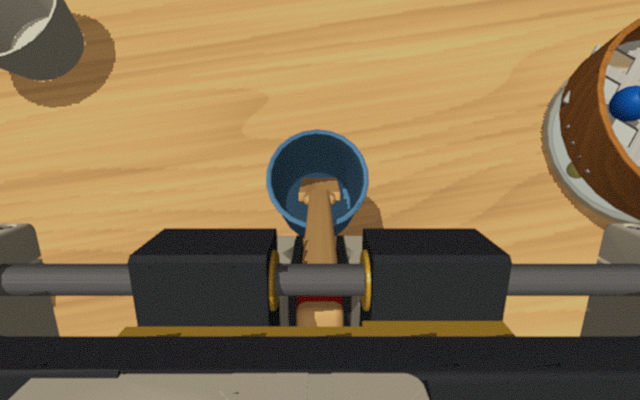

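View pics/s19.png

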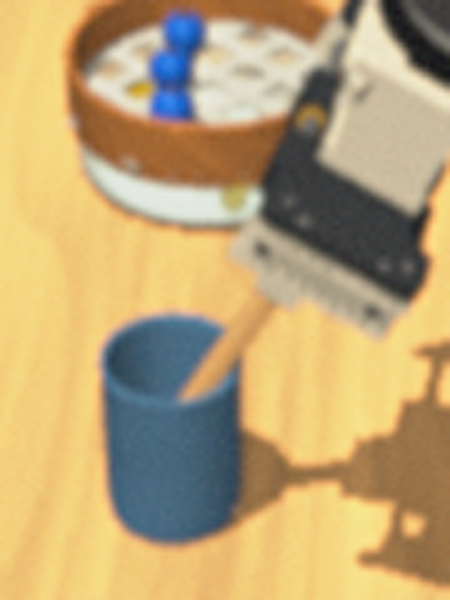

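The paddle stands in the jar as it did at the start. Now I lower it another 1.5 mm and open the gripper.

>>> carry_out(series=[[[1.5, 0, 0, 0, 0, 0], [1.5, 0, 0, 0, 0, 0], [1.5, 0, 0, 0, 0, 0]]])

```text
clock: 21.05
tool_pos: [0.5426, 0.1642, 0.1603]
orientation: [179.9, 63.0, -9.5]
force: [0.6, -0.2, -0.4]
opening: 0.0157
```

>>> carry_out(series=[[[0, 0, 0, 0, 0, 0], [0, 0, 0, 0, 0, 0], [0, 0, 0, 0, 0, 0], [0, 0, 0, 0, 0, 0], [0, 0, 0, 0, 0, 0], [0, 0, 0, 0, 0, 0], [0, 0, 0, 0, 0, 0], [0, 0, 0, 0, 0, 0]]], hand=-1)

```text
clock: 22.05
tool_pos: [0.5425, 0.164, 0.1601]
orientation: [179.8, 63.0, -9.5]
force: [0.4, -0.1, 0.8]
opening: 0.086
```

>>> carry_out(series=[[[-20, 0, 0, 0, 0, 0], [-45, 0, 0, 0, 0, 0], [-80, 0, 0, 0, 0, 0], [-120, 0, 0, 0, 0, 0], [-150, 0, 0, 0, 0, 0], [-150, 0, 0, 0, 0, 0]]])

```text
clock: 22.8
tool_pos: [0.4753, 0.1767, 0.2962]
orientation: [-179.6, 62.9, -8.9]
force: [-0.2, 1.0, 0.2]
opening: 0.0874
```

```bash
python3 - <<'E'
from h import *
apply([-148.5,0,0,0,0,0])
w=snap("wrist","w20");s=snap("side","s20f");t=snap("top","t20")
crop(s,"s20",260,160,350,300,5)
E
```

```text
cmd [0.4754 0.1749 0.2942] meas [0.4753 0.1767 0.2962] angerr 0.31 F [-0.18  1.03  0.25] open 0.0874 t 22.8 q [ 60. -11. -43.  32. -53.   2.]
```

View pics/w20.png

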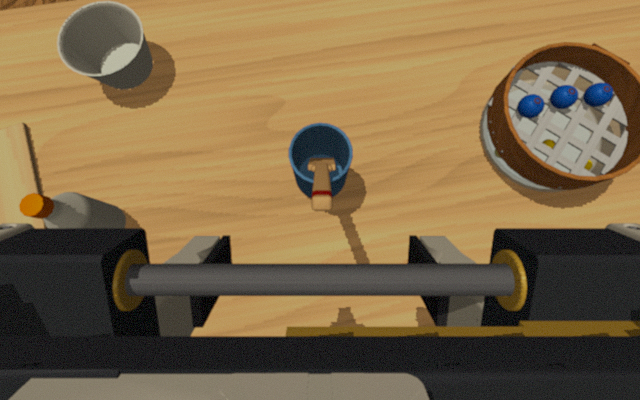

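View pics/s20.png

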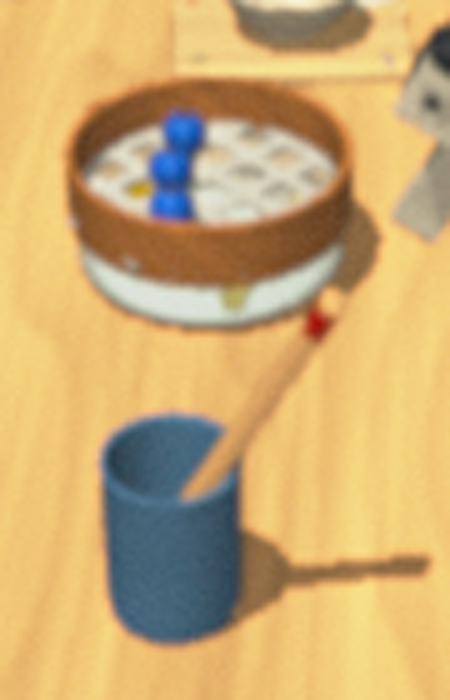

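View pics/t20.png

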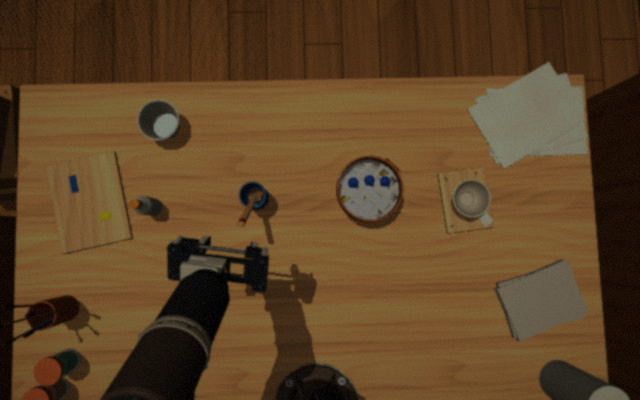

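```bash
python3 - <<'E'
from h import *
t=snap("top");crop(t,"t21",330,150,410,230,7)
E
```

```text
(no output)
```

View pics/t21.png

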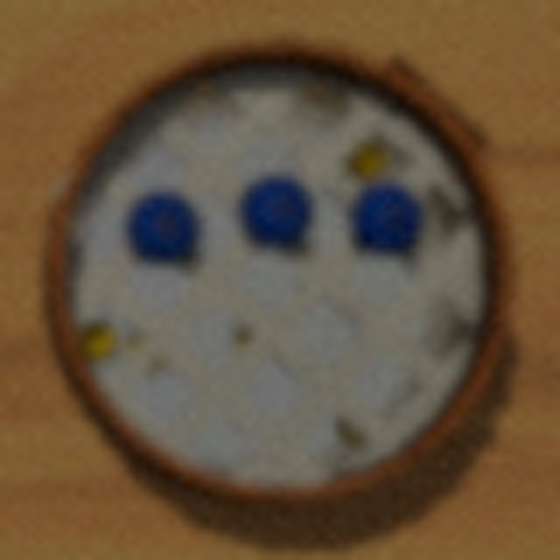

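```bash
python3 - <<'E'
from h import *
t=snap("top");s=snap("side")
for z in (.016,.03,.045,.059): print(z,ray(t,343.6,198.5,z).round(4),ray(s,306.6,218.6,z).round(4),"A",ray(t,382.5,172.5,z).round(4))
E
```

```text
0.016 [ 0.5878 -0.0978  0.016 ] [ 0.5857 -0.1025  0.016 ] A [ 0.6613 -0.2145  0.016 ]
0.03 [ 0.5866 -0.0966  0.03  ] [ 0.584  -0.0833  0.03  ] A [ 0.6592 -0.2119  0.03  ]
0.045 [ 0.5853 -0.0953  0.045 ] [ 0.5822 -0.0627  0.045 ] A [ 0.6569 -0.2091  0.045 ]
0.059 [ 0.5841 -0.0941  0.059 ] [ 0.5805 -0.0434  0.059 ] A [ 0.6548 -0.2064  0.059 ]
```

Both clearly visible beads triangulate to about 16 mm above the table, which is the pan floor. I'm handing the job in.

```bash
python3 -c "
from plant import *
print(close_job())"
```

```text
the job is handed in; nothing more can be done
None
```

The beads are sorted: all five yellow ones are in the pan, the three blue ones are still on the sieve, and the paddle is back in the jar. It took about 23 s on the robot's clock, and I've handed the job in.

**How:** I gripped the paddle by its handle and drew it out of the jar along its lean. I then pushed the yellow beads sideways into the holes with the blade about 4–5 mm above the plate: three in one sweep, the other two in one short stroke each. Afterwards I stood the paddle back in the jar at its original lean, handle up, and backed the open gripper away.

**Last checks:**
- **Yellow beads:** none are left on the plate in any view. I traced the two most visible ones to the height of the pan floor (about 16 mm). The other three show only as glimpses of yellow through the holes, and I saw each of those leave the plate.
- **Sieve, jar, bowl and glue bottle:** they look to be in their starting places in the final pictures. I judged this by eye.
- **Force:** the readings I took at the end of each move stayed under about 2 N. I did not see the force during the moves.
- **Disagreement:** the cameras differed from one another by 2–7 mm on position. I used averages or the closest view, and nothing went wrong because of it.

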